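# Switch off the packing bench's row of outlets in one drag

## Robot

A 6-joint arm with a two-finger parallel gripper is mounted at the origin on the work surface. World frame = base frame: x ahead of the robot, y to its left, z up, the work surface at z = 0. Lengths are in m, angles in rad, forces in N, time in s.
With the tool pointing down it reaches from about 0.325 to 0.775 m from the base axis. Payload 5.5 kg.
Tool frame: the origin (TCP) lies midway between the tips of the shut fingers; the grasp point (between the pads) lies 19 mm behind it (pinch_z is the distance from the TCP to the grasp point, in m); z points along the fingers, y is the line along which they close (so a half turn about z gives the same grasp; the last joint's range is limited). The gripper opens to 88 mm and grips with 3 to 60 N. Pads are 20 mm wide; open, the fingers measure 115 mm over their backs; the gripper's body (75 mm by 178 mm) begins 61 mm behind the grasp point.
Start: joints at [-1.365, 0.091, 1.231, -0, 1.82, -0.057], TCP at [0.156, -0.579, 0.195] pointing down, gripper open.
Joint ranges: [-2.87, 2.87], [-0.86, 2.18], [0.17, 2.46], [-1.51, 4.65], [0.06, 2.69], [-2.65, 2.65]. Speed limits (rad/s): [2.57, 2.57, 3.01, 3.14, 3.14, 3.14].

## Interface

Orientations are given as a unit quaternion [w, x, y, z].
In Python, from plant import observe, camera, close_job, pinch_z gives the robot as it stands.
- The arm moves only by the tool apply_moves, never from a script. Its argument "motion" is a list of rows, each a list of 3 entries, a list of its own where there are three numbers: the shift along the world's x, y, z in cm, then the turn, a rotation vector about the world's x, y, z in degrees, then the opening, from 0 (shut) to 1 (fully open). A call has exactly 10 rows; each row is the pose to reach, as a shift and turn from the pose commanded when the call began; what a row does not reach only later rows make up. A row lasts 1/10 s, in which the tool goes at most 50 mm and 8.59 degrees, less where a joint would pass 70% of its speed; a pose out of reach is approached as far as the arm can. A call with a gripper value outside its range is refused whole. The fingers move at their own pace and stop on an object; "force" is the grip in N (left out, the last holds). Time passes only in rows, so rows that repeat a pose let the fingers close, or fill a call up. It gives the time, the measured TCP pose, the force, the opening and the grip force at its end, in the units of the state.
- observe(): the state, without advancing time (a new reading comes with each control period).
- camera(name): name is "scene" or "top" or "wrist"; returns a dict with "image" (400x640x3 uint8, red, green, blue), "depth" (400x640 float32, m along the optical axis (not along the pixel's ray), 0 where there is no reading), "camera_matrix" (3x3 intrinsics, pixels), "R" (3x3) and "t" (3): a world point X has camera coordinates R X + t. Camera axes: x right, y down, z forward; pixel columns grow to the right and rows downward; lengths in m; the calibration is good to about 2 mm. A picture is of the moment at which its call begins.
- close_job(): hands the job in; it is judged then, once.
The state is a dict: "t": time; "joint_pos": joint angles; "dq": joint speeds; "joint_torque": joint torques, N m; "position": TCP position; "eef_rot": TCP orientation; "contact_force": force on the tool from outside, world axes, zero at the start; "torque": the same for the moment, N m; "opening": finger opening in m; "finger_force": force on a finger pad.
Only numpy, scipy, OpenCV 4.12 (cv2) and the standard library are available. Lean on these libraries where they do the work, as an engineer would, in place of code of your own. Each camera call takes 0.05 s, during which the arm holds its last target. There are 200 camera calls.

## Task

End of shift at the packing bench: switch off the row of four big rockers on the sloping raceway in one drag of the fingertips along the row, from its left end as the robot sees it, keeping the fingertips down at the bank until the fourth has gone over. Leave the lone fifth rocker beyond the gap on, for it feeds the battery charger overnight. Leave the carton, cutter and bottle where they are, and take the hand away at the end.

Things in the scene. Friction and masses are not known exactly. Their poses are not given: they have to be found in the camera images.
- bank: Steel cover plates on a raceway's sloping face. Origin on the plates' surface, middle of the row of four rockers. z: outward normal, 35 deg from vertical, leaning to the robot; y: along the row, left as the robot sees it; x: up the slope. Five equal white rockers, 72 mm along y, 36 wide, at x = 0; the row at y = +126, +42, -42, -126 mm, the lone fifth at -266. Face: x +-44, y -340 to +200 mm.
- sw1 (a joint): Leftmost rocker of the row (bank y = +126 mm), rad: -0.227 on, +0.227 off. It rocks about an axis along the bank's x, 6 mm below the plate. Its top is a shallow V, each half rising 12 deg from the middle, 1 mm above the plate. On: the left half lies flush with the plate, the right half rises at 25 deg to 16 mm above it. Off: the mirror image. It snaps over past its middle position.
- sw2 (a joint): Second rocker from the left (bank y = +42 mm), same shape and values. In the middle position both ends are 9 mm above the plate; about 1.5 N on the raised end, or 5 to 10 N nearer the middle, turns it. A closed fingertip moved towards -y at 2 to 6 mm above the plate, best 4, rides up each raised half and presses it over; higher, it may slip over without turning it.
- sw3 (a joint): Third rocker from the left (bank y = -42 mm), same shape and values. Moved towards +y instead, a fingertip would run into the upright end of a raised half.
- sw4 (a joint): Fourth rocker from the left (bank y = -126 mm), the last to go off; same shape and values.
- sw_keep (a joint): The lone fifth rocker (bank y = -266 mm), right of the row beyond a gap of 68 mm; same shape and values. It must stay on (-0.227). A battery charger is plugged into the upright front below it, sticking out 42 mm, 54 mm high at most.
- station: The fixed grey raceway with the riser shelf over its back. Origin on the bench straight below the rocker line (the plate is 73 mm above it), 70 mm right of the row's middle; x away from the robot, y left, z up. The raceway's upright front is at x = -36 mm, 46 mm high. Length of raceway: 540 mm.
- shelf_edge (a point): Middle of the lower front edge of the white riser shelf: 170 mm above the bench, only 8 mm beyond the rocker line; the board is 18 mm thick, 620 mm wide, 260 mm deep. A hand held upright over the rockers strikes it; leaning back to the robot like the face's normal (25 to 40 deg from vertical), with the fingers closing along the row, it clears it. Cartons and tape rolls stand on it.
- mailer: Bystander: closed flat carton 110 x 160 x 55 mm lying on the bench in front of the raceway; origin at the centre of its underside.
- cutter: Bystander: grey utility knife, 175 mm long, 22 mm high, lying on the bench in front of the raceway; origin at its middle on the bench.
- bottle: Bystander: water bottle, 64 mm across, 190 mm high, standing on the riser shelf; origin at the centre of its underside.

How it is judged:
On the way, in this order (a step that is already met when the one before it is completed fails the run):
1. the leftmost rocker is off while the other three are still on (value of joint sw1 above 0.18 rad and value of joint each of sw2, sw3, sw4 below 0 rad), for 0.05 s.
2. the two left rockers are off while the third and fourth are still on (value of joint each of sw1, sw2 above 0.18 rad and value of joint each of sw3, sw4 below 0 rad), for 0.05 s.
3. the three left rockers are off while the fourth is still on (value of joint each of sw1, sw2, sw3 above 0.18 rad and value of joint sw4 below 0 rad), for 0.05 s.
4. all four are off (value of joint each of sw1, sw2, sw3, sw4 above 0.18 rad), for 0.1 s.
At the end, for the whole second after the job is handed in: The four rockers of the row are fully over to off (joints above 0.18 rad), the lone fifth is still fully on (below -0.18 rad), and the carton, cutter and bottle are within 30 mm of where they stood (all of step 4 and value of joint sw_keep below -0.18 rad and distance of each of mailer, cutter, bottle from where it was at the start of the episode below 0.03 m); the robot touches nothing.
It fails at once if the lone fifth rocker is switched off, even for a moment (value of joint sw_keep above 0 rad).
It fails at once if the fingers are lifted from the bank part-way: after the first rocker has gone off and before the fourth has, the grasp point is more than 55 mm above the cover plate (fingertips some 35 mm above it) (value of joint sw1 above 0.1 rad and value of joint sw4 below 0 rad and z of the grasp point in the frame of bank above 0.055 m).
It fails at once if a bystander is moved more than 30 mm (distance of any of mailer, cutter, bottle from where it was at the start of the episode above 0.03 m).
It also fails if it takes over 35 s, if anything falls off the work surface, if the arm or the gripper's body presses on something with over 40 N, if the wrist force passes 120 N, or if a joint passes its speed limit or range.

## Working session

There is one attempt and no reset: what is moved stays moved. The work goes in short steps, Python scripts to look and compute and a tool call to move; the robot and the scene stay as the last step left them, time stands still between calls to the robot, and variables do not carry over. Pictures are saved under pics/ and viewed, at most 10 in all, crops included, and the job is handed in when it is done.

Besides the shell and the picture viewer there is one more tool, called after "Call:" as a command line: name --argument value ..., lists and objects as JSON in quotes. apply_moves: Moves the arm, as the interface text tells. Its arguments: {"type":"object","properties":{"motion":{"type":"array","items":{"type":"array"}},"force":{"type":"number"}},"required":["motion"]}

```bash
mkdir -p pics
python3 - <<'E'
from plant import observe,camera,pinch_z
import cv2,numpy as np
print(observe(),pinch_z)
for n in("scene","top"):
    c=camera(n);cv2.imwrite(f"pics/{n}0.png",c["image"][...,::-1]);np.savez(f"{n}0.npz",**c);print(n,c["R"],c["t"],c["camera_matrix"])
E
```

```text
{'t': 0.0, 'joint_pos': array([-1.36470546e+00,  9.18427274e-02,  1.23186669e+00,  2.32732234e-05,
        1.81977193e+00, -5.67112472e-02]), 'dq': array([ 0.00176533, -0.00254353, -0.00185719,  0.00031054, -0.00077176,
       -0.00175183]), 'joint_torque': array([-1.61995777e-03, -4.46455801e+01, -4.06441998e+01,  6.95600943e-02,
        2.94342090e-02, -1.27306866e-04]), 'position': array([ 0.15580337, -0.57906889,  0.19362741]), 'eef_rot': array([-9.42552098e-04,  9.91378479e-01,  1.31026023e-01, -5.92181967e-05]), 'contact_force': array([-0.46628082, -0.31634374,  0.56149802]), 'torque': array([-0.02561971,  0.08377733, -0.01234187]), 'finger_force': 0.0, 'opening': 0.08767387511364128} 0.0187
scene [[ 0.97085269  0.2396474   0.0037665 ]
 [ 0.20854287 -0.83688876 -0.50608998]
 [-0.11813101  0.49212429 -0.86247246]] [-0.54325437 -0.05382439  0.98281685] [[430.02981449   0.         323.2195912 ]
 [  0.         430.02981449 205.66167554]
 [  0.           0.           1.        ]]
top [[-0.01606361 -0.99946656 -0.02843518]
 [-0.98929221  0.02001314 -0.14456967]
 [ 0.14506163  0.02580839 -0.98908597]] [0.0037152  0.58539818 0.96895953] [[469.99663393   0.         315.19233919]
 [  0.         469.99663393 203.00225866]
 [  0.           0.           1.        ]]
```

View pics/scene0.png

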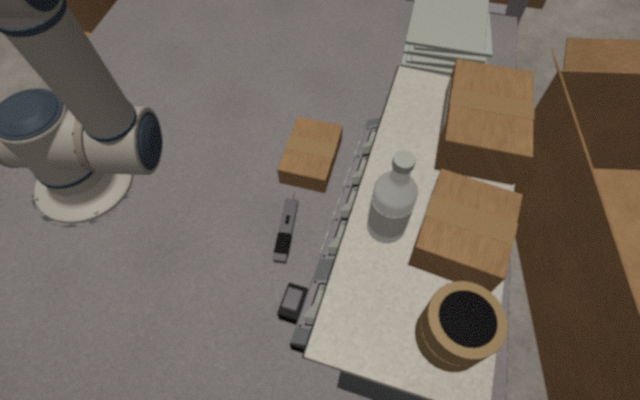

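View pics/top0.png

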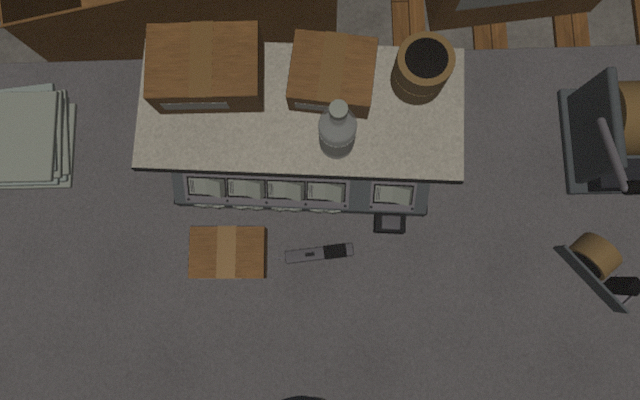

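The top view shows the row of four rockers at about (207,187), (247,188), (286,190) and (326,192), and the lone one at (394,195). The shelf edge runs from (136,172) to (462,181). The carton is at (228,252), the cutter at (319,253) and the charger at (390,222).

```bash
cat > h.py <<'E'
import numpy as np,cv2
def load(n):
    c=np.load(n);return {k:c[k] for k in c.files}
def ray(c,u,v,z):
    d=c["R"].T@np.linalg.solve(c["camera_matrix"],[u,v,1.]);o=-c["R"].T@c["t"]
    return o+d*(z-o[2])/d[2]
def pts(c):
    h,w=c["depth"].shape;v,u=np.mgrid[:h,:w];d=c["depth"]
    p=np.stack([u,v,np.ones_like(u)],-1)@np.linalg.inv(c["camera_matrix"]).T*d[...,None]
    return (p-c["t"])@c["R"]
E
python3 - <<'E'
from h import *
c=load("top0.npz");P=pts(c);im=c["image"];g=cv2.cvtColor(im,cv2.COLOR_RGB2GRAY)
cv2.imwrite("pics/crop.png",cv2.resize(im[165:290,160:440,::-1],None,fx=2.85,fy=2.85,interpolation=cv2.INTER_CUBIC))
roi=np.zeros_like(g);roi[177:204,180:430]=1
m=((g>115)&(roi>0)).astype(np.uint8)
n,l,s,ce=cv2.connectedComponentsWithStats(m)
C=[]
for i in range(1,n):
    if s[i,4]>60:
        q=np.median(P[l==i],0);C.append(cv2.minAreaRect(np.argwhere(l==i)[:,::-1].astype(np.float32)));print(s[i],ce[i].round(1),C[-1],q.round(4),ray(c,*ce[i],.08).round(4))
# shelf front edge: per column, last row with z>.17
E_=[]
for u in range(150,450,4):
    z=P[150:200,u,2];k=np.where(z>.175)[0].max();E_.append(P[150+k,u])
E_=np.array(E_);vx,vy,x0,y0=cv2.fitLine(E_[:,:2].astype(np.float32),cv2.DIST_HUBER,0,.01,.01).ravel();print("edge",vx,vy,x0,y0,E_[:,2].mean(),E_[[0,-1]])
print("profile u=360",[P[v,360].round(4).tolist() for v in range(174,216,3)])
zz=P[165:215,120:180];
for v in (190,200):print(v,[(u,P[v,u].round(3).tolist()) for u in (168,171,173,175,177,180,420,424,426,428,430,432)])
print("carton",P[225:280:54,228].round(3),P[252,190:268:38].round(3));print("cutter",P[253,[290,319,350]].round(3));print("charger",P[222,[376,390,404]].round(3),P[231,390].round(3))
E
```

```text
edge 0.06343223 0.99798614 0.6133445 -0.01697648 0.29529242398192007 [[ 0.6335898   0.30290576  0.17658864]
 [ 0.5981939  -0.25416248  0.17772159]]
profile u=360 [[0.6167, -0.0946, 0.1874], [0.6109, -0.0943, 0.1884], [0.608, -0.0952, 0.1744], [0.6193, -0.1015, 0.0837], [0.6142, -0.1017, 0.0774], [0.6086, -0.1018, 0.0731], [0.6024, -0.1017, 0.072], [0.5965, -0.1018, 0.069], [0.5912, -0.102, 0.0625], [0.5857, -0.1023, 0.0562], [0.5796, -0.1022, 0.0544], [0.5735, -0.1022, 0.0521], [0.5671, -0.102, 0.0514], [0.5649, -0.1042, 0.0173]]
190 [(168, [0.629, 0.33, -0.003]), (171, [0.629, 0.322, -0.002]), (173, [0.616, 0.296, 0.064]), (175, [0.617, 0.293, 0.06]), (177, [0.616, 0.287, 0.065]), (180, [0.616, 0.281, 0.062]), (420, [0.603, -0.225, 0.079]), (424, [0.603, -0.233, 0.08]), (426, [0.603, -0.238, 0.077]), (428, [0.603, -0.242, 0.078]), (430, [0.616, -0.264, -0.002]), (432, [0.615, -0.267, 0.003])]
200 [(168, [0.605, 0.326, 0.005]), (171, [0.605, 0.321, -0.001]), (173, [0.605, 0.317, -0.001]), (175, [0.597, 0.295, 0.051]), (177, [0.596, 0.29, 0.052]), (180, [0.597, 0.285, 0.047]), (420, [0.584, -0.227, 0.062]), (424, [0.584, -0.236, 0.063]), (426, [0.584, -0.239, 0.066]), (428, [0.593, -0.257, 0.001]), (430, [0.593, -0.262, -0.001]), (432, [0.593, -0.267, -0.002])]
carton [[ 0.546  0.191 -0.001]
 [ 0.426  0.189  0.001]] [[0.484 0.259 0.054]
 [0.483 0.179 0.053]
 [0.483 0.102 0.021]]
cutter [[ 0.48   0.05   0.017]
 [ 0.479 -0.013  0.017]
 [ 0.478 -0.08   0.019]]
charger [[ 0.542 -0.136  0.041]
 [ 0.54  -0.164  0.053]
 [ 0.541 -0.196  0.038]] [ 0.522 -0.165  0.042]
```

View pics/crop.png

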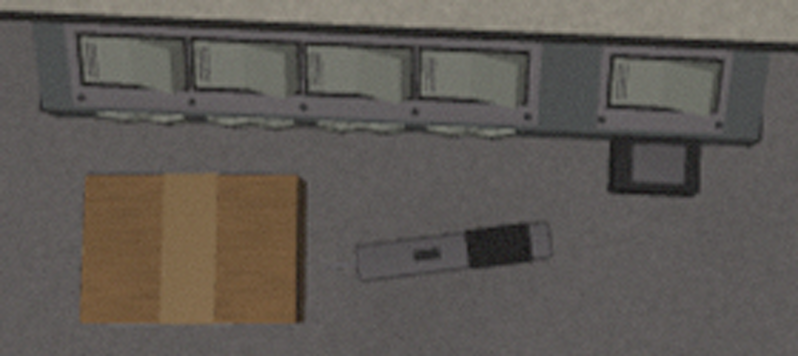

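The crop shows all five rockers on: left halves flush, right ends raised. Rocker 1 spans crop x 78–186 and the fifth 608–722. The charger sits below the fifth.

Run:
```python
from h import *
c=load("top0.npz");P=pts(c);g=cv2.cvtColor(c["image"],cv2.COLOR_RGB2GRAY)
def comps(c,th,box):
    roi=np.zeros_like(g);roi[box[0]:box[1],box[2]:box[3]]=1
    m=((cv2.cvtColor(c["image"],cv2.COLOR_RGB2GRAY)>th)&(roi>0)).astype(np.uint8)
    return cv2.connectedComponentsWithStats(m)
print("gray",[int(g[188,u]) for u in range(183,235,3)],[int(x) for x in g[172:210,205]])
for th in (95,105):
    n,l,s,ce=comps(c,th,(176,203,184,420))
    for i in range(1,n):
        if s[i,4]>100:print(th,s[i],ce[i].round(1),ray(c,*ce[i],.079).round(4))
# raceway plane: fit world points in a band, excluding rockers (grey plates)
Q=[]
for (a,b) in ((352,370),(178,184),(420,426)):
    Q.append(P[184:205,a:b].reshape(-1,3))
Q=np.vstack(Q);Q=Q[(Q[:,2]>.045)&(Q[:,2]<.1)]
A=np.c_[Q[:,:2],np.ones(len(Q))];k=np.linalg.lstsq(A,Q[:,2],rcond=None)[0];print("plane",k,np.degrees(np.arctan(np.hypot(k[0],k[1]))),np.std(A@k-Q[:,2]))
# shelf edge from gray transition in image, z=.188 top front edge and back edge
e=[]
for u in range(150,455,5):
    z=P[160:195,u,2];kk=np.where(z>.183)[0].max();e.append(ray(c,u,160+kk+.5,.188))
e=np.array(e);L=cv2.fitLine(e[:,:2].astype(np.float32),cv2.DIST_HUBER,0,.01,.01).ravel();print("edge",L,np.degrees(np.arctan2(L[0],L[1])))
for z,v in ((.188,165),(.188,130)):
    r=np.where((P[v,:,2]>.17)&(P[v,:,2]<.21))[0];print("shelf ends",v,r.min(),r.max(),ray(c,r.min()-.5,v,.188),ray(c,r.max()+.5,v,.188))
```

```text
gray [84, 95, 87, 89, 115, 111, 115, 116, 112, 106, 111, 107, 106, 80, 47, 76, 99, 116] [38, 46, 85, 101, 80, 41, 78, 107, 111, 111, 114, 111, 112, 114, 113, 116, 115, 115, 115, 112, 116, 112, 85, 48, 80, 98, 95, 96, 91, 93, 89, 79, 94, 103, 89, 64, 75, 94]
95 [351 176  69   3 134] [392.7 176.6] [ 0.6322 -0.1701  0.079 ]
95 [ 189  178   71   25 1043] [226.9 189.3] [0.6127 0.1767 0.079 ]
95 [268 181  33  22 487] [285.  190.2] [0.6082 0.0548 0.079 ]
95 [308 183  34  20 496] [324.9 191.8] [ 0.6033 -0.0284  0.079 ]
95 [375 186  35  17 499] [392.2 194.2] [ 0.5952 -0.1675  0.079 ]
105 [357 176  63   3 119] [395.1 176.6] [ 0.6322 -0.1751  0.079 ]
105 [189 178  31  20 362] [205.8 186.6] [0.6194 0.2213 0.079 ]
105 [229 180  31  19 387] [245.4 188.5] [0.6136 0.1378 0.079 ]
105 [268 182  32  19 400] [285.4 190.2] [0.6083 0.0538 0.079 ]
105 [308 183  33  20 423] [325.4 191.8] [ 0.6032 -0.0295  0.079 ]
105 [375 186  35  17 433] [393.  194.4] [ 0.5948 -0.1693  0.079 ]
plane [ 0.68247401 -0.0440357  -0.34421907] 34.36795930071733 0.002051322622604457
edge [ 0.06259646  0.99803895  0.6112228  -0.03296395] 3.5888586
shelf ends 165 132 627 [0.64334871 0.33408827 0.188     ] [ 0.62263231 -0.58227651  0.188     ]
shelf ends 130 136 623 [0.71139443 0.32918649 0.188     ] [ 0.68874543 -0.58232412  0.188     ]
```

```bash
cat >> h.py <<'E'
from scipy.spatial.transform import Rotation as Ro
yb=np.array([.0627,.99803,0]);a=np.array([.99803,-.0627,0]);s,k=np.sin(np.radians(35)),np.cos(np.radians(35))
n=k*np.array([0,0,1])-s*a;xb=k*a+s*np.array([0,0,1]);O=np.array([.6112,.0965,.073])
B=np.c_[xb,yb,n]
Rt=np.c_[np.cross(-yb,-n),-yb,-n]
def st(o):
    R=Ro.from_quat(np.roll(o["eef_rot"],-1));print("t",o["t"],"bank mm",((o["position"]-O)@B*1e3).round(1),"turn deg",np.degrees((Ro.from_matrix(Rt)*R.inv()).as_rotvec()).round(2),"F bank",(o["contact_force"]@B).round(2),"q",o["joint_pos"].round(2),"open",round(o["opening"],4))
    return o["position"]
def to(o,b):print(b,"shift cm",((O+B@np.array(b)/1e3-o["position"])*100).round(2))
E
python3 - <<'E'
from h import *;from plant import observe
o=observe();st(o)
for b in ([0,185,120],[0,185,40]):to(o,b)
E
```

```text
t 0.1 bank mm [-268.4 -702.8  335.3] turn deg [  3.41 -34.98 -18.1 ] F bank [-0.42  0.01 -0.05] q [-1.36  0.09  1.23 -0.    1.82 -0.06] open 0.088
[0, 185, 120] shift cm [39.83 86.45 -2.24]
[0, 185, 40] shift cm [44.41 86.17 -8.79]
```

Call:
apply_moves --motion '[[[2,4,4],[0,0,0],0],[[4,8,8],[0,0,0],0],[[6,12,8],[0,0,-3],0],[[8,16,8],[0,0,-6],0],[[10,20,8],[0,0,-9],0],[[12,24,8],[0,-2,-12],0],[[15,28,8],[0,-6,-15],0],[[18,32,8],[1,-10,-18],0],[[20,36,8],[1,-14,-18],0],[[22,40,8],[2,-18,-18],0]]'

```text
t: 1.1
position: [0.3765, -0.1775, 0.2747]
eef_rot: [0.003, 0.987, -0.027, 0.158]
contact_force: [1.2, -0.2, -0.3]
opening: 0.0112
finger_force: 0.0
```

Run:
```python
from h import *;from plant import observe
o=observe();st(o)
for b in ([0,185,120],[0,185,40]):to(o,b)
```

```text
t 1.1 bank mm [ -62.1 -288.2  289.7] turn deg [ -1.13 -16.76  -0.55] F bank [ 0.85 -0.14 -0.93] q [-0.7  -0.66  1.73  0.2   1.81  1.  ] open 0.0112
[0, 185, 120] shift cm [ 17.76  46.3  -10.34]
[0, 185, 40] shift cm [ 22.34  46.01 -16.89]
```

Call:
apply_moves --motion '[[[2,4,0],[0,-3,0],0],[[4,8,0],[0,-6,0],0],[[6,12,0],[0,-9,0],0],[[8,17,0],[-1,-13,0],0],[[10,22,-1],[-1,-16.8,-0.6],0],[[12,27,-2],[-1.1,-16.8,-0.6],0],[[14,32,-3],[-1.1,-16.8,-0.6],0],[[16,37,-5],[-1.1,-16.8,-0.6],0],[[17,42,-7.5],[-1.1,-16.8,-0.6],0],[[17.8,46.3,-10.3],[-1.1,-16.8,-0.6],0]]'

```text
t: 2.1
position: [0.547, 0.2545, 0.1893]
eef_rot: [0.009, 0.953, -0.03, 0.3]
contact_force: [-0.0, 0.9, -0.3]
opening: 0.0007
finger_force: 0.0
```

Run:
```python
from h import *;from plant import observe,camera
o=observe();st(o)
for b in ([0,185,120],[0,185,40],[0,185,15],[0,185,0]):to(o,b)
c=camera("wrist");cv2.imwrite("pics/w1.png",c["image"][...,::-1]);np.savez("w1.npz",**c)
c=camera("top");cv2.imwrite("pics/t1.png",c["image"][...,::-1])
```

```text
t 2.1 bank mm [  6.1 153.7 137.7] turn deg [-0.03 -0.06 -0.01] F bank [-0.23  0.9  -0.22] q [ 0.6  -0.39  1.8  -0.38  1.26  2.26] open 0.0007
[0, 185, 120] shift cm [ 0.71  3.09 -1.8 ]
[0, 185, 40] shift cm [ 5.29  2.8  -8.35]
[0, 185, 15] shift cm [  6.72   2.71 -10.4 ]
[0, 185, 0] shift cm [  7.58   2.66 -11.63]
```

View pics/w1.png

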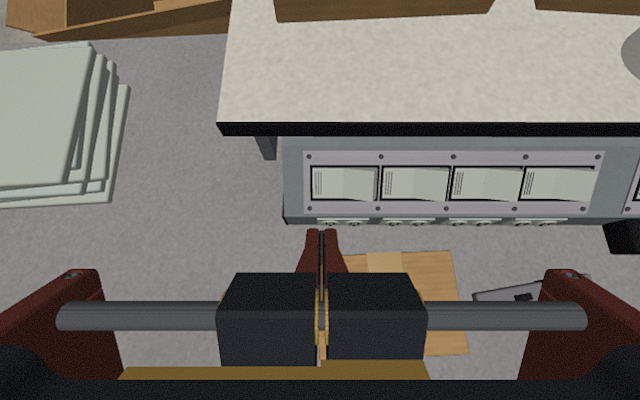

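The wrist view shows the fingertip at (321,232). The row's rockers are at about (344,183), (415,184), (487,184) and (558,184), all on. I'll go on towards the start point and measure again at rest.

Call:
apply_moves --motion '[[[0.7,2,-1],[0,0,0],0],[[0.7,3,-1.8],[0,0,0],0],[[1.5,3,-3],[0,0,0],0],[[2.5,3,-4.4],[0,0,0],0],[[3.5,3,-5.8],[0,0,0],0],[[4.5,2.9,-7.2],[0,0,0],0],[[5.3,2.8,-8.3],[0,0,0],0],[[5.3,2.8,-8.3],[0,0,0],0],[[5.3,2.8,-8.3],[0,0,0],0],[[5.3,2.8,-8.3],[0,0,0],0]]'

```text
t: 3.2
position: [0.6001, 0.2799, 0.108]
eef_rot: [0.009, 0.953, -0.031, 0.3]
contact_force: [-0.4, -0.1, 0.7]
opening: 0.0006
finger_force: 0.0
```

Run:
```python
from h import *;from plant import observe,camera
o=observe();st(o)
for b in ([0,185,15],[0,185,0]):to(o,b)
c=camera("wrist");cv2.imwrite("pics/w2.png",c["image"][...,::-1]);np.savez("w2.npz",**c)
P=(pts(c)-O)@B*1e3
g=cv2.cvtColor(c["image"],cv2.COLOR_RGB2GRAY)
ok=(c["depth"]>0)&(abs(P[...,0])<60)&(P[...,1]>-350)&(P[...,1]<220)&(abs(P[...,2])<30)
m=(ok&(g>135)&(abs(P[...,0])<30)).astype(np.uint8)
N,l,s,ce=cv2.connectedComponentsWithStats(m)
for i in range(1,N):
    if s[i,4]>150:
        q=P[l==i];print(s[i],q.min(0).round(1),q.max(0).round(1),np.median(q,0).round(1),"g",g[l==i].mean())
for lo,hi in((165,198),(-200,-165),(-225,-170)):
    q=P[ok&(P[...,1]>lo)&(P[...,1]<hi)&(abs(P[...,0])<35)]
    if len(q)>50:print("plate",lo,len(q),np.linalg.lstsq(np.c_[q[:,:2],np.ones(len(q))],q[:,2],rcond=None)[0].round(3),np.median(q[:,2]).round(2))
```

```text
t 3.2 bank mm [  1.6 182.4  41.6] turn deg [-0.06 -0.04  0.08] F bank [ 0.1 -0.1  0.8] q [ 0.58 -0.2   1.79 -0.4   1.08  2.32] open 0.0006
[0, 185, 15] shift cm [ 1.41  0.17 -2.27]
[0, 185, 0] shift cm [ 2.27  0.12 -3.5 ]
[  329   174   311    67 16444] [ -30.  -104.1   -5.9] [ 30.  175.8  14.9] [ 2.  38.5 -2.1] g 163.61122597908053
plate 165 2372 [-2.0000e-03 -9.5000e-02  1.3068e+01] -4.48
```

View pics/w2.png

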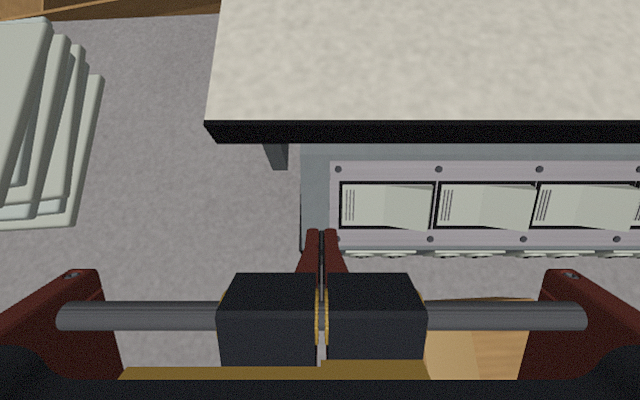

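The wrist view shows the cover plate's left edge at x≈333 and rocker 1 spanning 340–432. The fingertip at (321,232) is above the raceway's left end.

Run:
```python
from h import *
c=load("w2.npz");P=(pts(c)-O)@B*1e3;g=cv2.cvtColor(c["image"],cv2.COLOR_RGB2GRAY)
for name,r,u0,u1 in(("top strip",(164,174),345,630),("bottom strip",(231,243),345,630)):
    q=P[r[0]:r[1],u0:u1].reshape(-1,3);print(name,np.median(q,0).round(2),np.percentile(q[:,2],[25,75]).round(2))
print("raceway left bit",np.median(P[165:225,306:326].reshape(-1,3),0).round(2))
# gaps between rockers (dark) at row 205 -> y
row=g[200:210,:].mean(0);d=[u for u in range(330,630) if row[u]<110];print(d)
for u in (340,434,533):
    A=B.T@c["R"].T@np.linalg.solve(c["camera_matrix"],[u,205,1.]);o=B.T@(-c["R"].T@c["t"]-O);print(u,((o-A*o[2]/A[2])*1e3).round(1))
col=g[:,360:420].mean(1);print([int(x) for x in col[155:250:3]])
for v in (181,229):
    A=B.T@c["R"].T@np.linalg.solve(c["camera_matrix"],[390,v,1.]);o=B.T@(-c["R"].T@c["t"]-O);print(v,((o-A*o[2]/A[2])*1e3).round(1))
```

```text
top strip [34.87 44.36 -2.9 ] [-3.35 -2.45]
bottom strip [-27.34  33.84  -2.92] [-3.36 -2.5 ]
raceway left bit [ 11.89 187.34  -4.89]
[339, 340, 341, 431, 432, 433, 435, 436, 437, 438, 534, 535, 536]
340 [  3.8 166.5   0. ]
434 [ 3.6 85.7  0. ]
533 [3.5 0.7 0. ]
[119, 120, 147, 153, 155, 151, 149, 152, 159, 17, 161, 168, 171, 171, 171, 171, 171, 171, 171, 171, 171, 171, 171, 173, 74, 155, 148, 147, 146, 147, 138, 120]
181 [ 24.9 125.    0. ]
229 [-18.7 122.    0. ]
```

Call:
apply_moves --motion '[[[0,-0.8,0],[0,0,0],0],[[0.3,-1.5,-0.6],[0,0,0],0],[[0.8,-1.5,-1.2],[0,0,0],0],[[1.2,-1.5,-1.8],[0,0,0],0],[[1.6,-1.6,-2.4],[0,0,0],0],[[1.9,-1.6,-2.8],[0,0,0],0],[[2.1,-1.6,-3.1],[0,0,0],0],[[2.1,-1.6,-3.1],[0,0,0],0],[[2.1,-1.6,-3.1],[0,0,0],0],[[2.1,-1.6,-3.1],[0,0,0],0]]'

```text
t: 4.25
position: [0.6209, 0.2641, 0.076]
eef_rot: [0.009, 0.954, -0.03, 0.3]
contact_force: [-0.8, 0.4, 0.4]
opening: 0.0002
finger_force: 0.0
```

```bash
python3 -c "
from h import *;from plant import observe
st(observe())"
```

```text
t 4.25 bank mm [  1.1 167.9   2.9] turn deg [-0.02 -0.1   0.06] F bank [-0.45  0.39  0.82] q [ 0.53 -0.16  1.81 -0.39  1.01  2.29] open 0.0002
```

Call:
apply_moves --motion '[[[0.06,0,-0.08],[0,0,0],0],[[0.11,-0.01,-0.16],[0,0,0],0],[[0.17,-0.01,-0.25],[0,0,0],0],[[0.23,-0.01,-0.33],[0,0,0],0],[[0.29,-0.02,-0.41],[0,0,0],0],[[0.34,-0.02,-0.49],[0,0,0],0],[[0.4,-0.02,-0.57],[0,0,0],0],[[0.4,-0.02,-0.57],[0,0,0],0],[[0.4,-0.02,-0.57],[0,0,0],0],[[0.4,-0.02,-0.57],[0,0,0],0]]'

```text
t: 5.25
position: [0.6249, 0.2637, 0.07]
eef_rot: [0.01, 0.954, -0.03, 0.3]
contact_force: [1.1, 0.4, 0.5]
opening: 0.0005
finger_force: 0.0
```

```bash
python3 -c "
from h import *;from plant import observe
st(observe())"
```

```text
t 5.25 bank mm [  0.9 167.7  -4.3] turn deg [-0.01 -0.12  0.07] F bank [ 1.17  0.43 -0.26] q [ 0.53 -0.15  1.81 -0.39  0.99  2.29] open 0.0005
```

Call:
apply_moves --motion '[[[0.03,0,-0.04],[0,0,0],0],[[0.06,0,-0.08],[0,0,0],0],[[0.09,0,-0.12],[0,0,0],0],[[0.11,-0.01,-0.16],[0,0,0],0],[[0.14,-0.01,-0.2],[0,0,0],0],[[0.17,-0.01,-0.25],[0,0,0],0],[[0.17,-0.01,-0.25],[0,0,0],0],[[0.17,-0.01,-0.25],[0,0,0],0],[[0.17,-0.01,-0.25],[0,0,0],0],[[0.17,-0.01,-0.25],[0,0,0],0]]'

```text
t: 6.25
position: [0.6266, 0.2636, 0.0675]
eef_rot: [0.01, 0.954, -0.03, 0.3]
contact_force: [-0.1, 0.5, 0.2]
opening: 0.0001
finger_force: 0.0
```

```bash
python3 -c "
from h import *;from plant import observe
st(observe())"
```

```text
t 6.25 bank mm [  0.8 167.8  -7.3] turn deg [-0.01 -0.12  0.06] F bank [0.01 0.53 0.27] q [ 0.52 -0.14  1.81 -0.39  0.99  2.29] open 0.0001
```

Run:
```python
from h import *;from plant import observe,camera
c=camera("wrist");np.savez("w3.npz",**c);P=(pts(c)-O)@B*1e3
cv2.imwrite("pics/w3.png",cv2.resize(c["image"][140:270,240:440,::-1],None,fx=4,fy=4,interpolation=cv2.INTER_CUBIC))
pos=observe()["position"];X=c["R"]@pos+c["t"];uv=c["camera_matrix"]@X;print("tcp px",uv[:2]/uv[2],X)
for v in range(180,250,6):print(v,[P[v,u].round(0).astype(int).tolist() for u in (290,300,312,321,330,345)])
```

```text
tcp px [321.50168425 226.41429594] [0.00026016 0.02117522 0.20482225]
180 [[36, 189, -6], [36, 182, -5], [36, 174, -4], [37, 168, -1], [36, 162, -2], [36, 152, -4]]
186 [[32, 189, -5], [32, 182, -5], [32, 174, -3], [32, 168, -3], [32, 162, -2], [32, 152, -2]]
192 [[28, 189, -4], [27, 182, -5], [28, 174, -2], [28, 168, -4], [28, 162, -3], [28, 152, -2]]
198 [[23, 190, -5], [23, 183, -6], [24, 174, -3], [23, 168, -4], [24, 162, -2], [24, 152, -1]]
204 [[19, 190, -5], [19, 183, -5], [20, 174, -2], [19, 168, -3], [20, 162, -2], [19, 152, -3]]
210 [[14, 190, -5], [14, 183, -5], [15, 174, -3], [14, 168, -5], [15, 162, -2], [15, 151, -3]]
216 [[10, 190, -4], [10, 183, -5], [10, 174, -4], [10, 168, -3], [11, 162, -2], [11, 151, -2]]
222 [[5, 190, -5], [6, 183, -4], [7, 174, -2], [6, 168, -3], [6, 162, -3], [7, 151, -2]]
228 [[1, 190, -4], [1, 183, -4], [11, 174, 20], [1, 168, -4], [12, 163, 20], [1, 151, -3]]
234 [[-4, 190, -4], [-4, 183, -5], [12, 173, 29], [10, 168, 26], [11, 163, 28], [-3, 151, -2]]
240 [[-9, 191, -5], [-8, 183, -4], [11, 173, 37], [10, 168, 33], [12, 163, 37], [-7, 151, -2]]
246 [[-14, 191, -5], [-14, 183, -5], [12, 173, 45], [10, 168, 42], [11, 163, 44], [-13, 151, -3]]
```

View pics/w3.png

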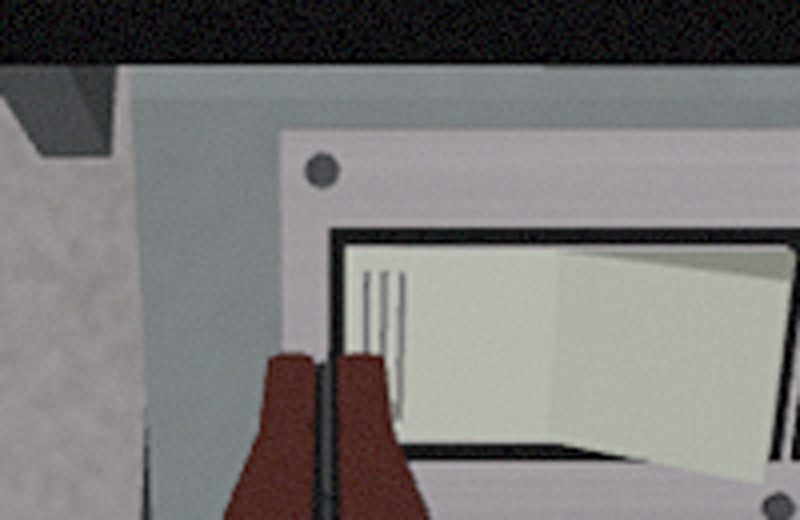

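The crop shows the shut fingertips straddling the plate's left margin and rocker 1's flush end, with the tip edge at crop row ~352 (image row 228). The force is still zero, so I'll check the tip height in the depth.

Run:
```python
from h import *;from plant import camera
for f in ("w3","w2","w1"):
    c=load(f+".npz");P=(pts(c)-O)@B*1e3
    print(f,"cam",(B.T@(-c["R"].T@c["t"]-O)*1e3).round(0),"fwd",(B.T@c["R"][2]).round(3))
    for v in range(224,236):print(v,[P[v,u].round(0).astype(int).tolist() for u in (310,315,328,333)])
    if f=="w3":
        for b in ([11,168,-7.3],[11,168,-3],[-9,168,-7.3]):
            X=c["R"]@(O+B@np.array(b)/1e3)+c["t"];uv=c["camera_matrix"]@X;print(b,(uv[:2]/uv[2]).round(1))
c=camera("scene");np.savez("s3.npz",**c);cv2.imwrite("pics/s3.png",cv2.resize(c["image"][80:220,280:440,::-1],None,fx=4,fy=4,interpolation=cv2.INTER_CUBIC))
```

```text
w3 cam [ 82. 168. 182.] fwd [-0.296  0.001 -0.955]
224 [[4, 176, -5], [5, 172, -2], [5, 163, -2], [4, 160, -3]]
225 [[3, 176, -5], [4, 172, -2], [4, 163, -2], [4, 160, -3]]
226 [[2, 176, -5], [3, 172, -2], [3, 163, -3], [3, 160, -3]]
227 [[1, 176, -5], [2, 172, -3], [2, 163, -2], [2, 160, -3]]
228 [[1, 176, -4], [2, 172, -2], [2, 163, -2], [1, 160, -3]]
229 [[11, 175, 21], [11, 172, 21], [11, 164, 22], [11, 161, 22]]
230 [[11, 175, 22], [11, 172, 23], [11, 164, 23], [12, 161, 24]]
231 [[11, 175, 24], [11, 172, 24], [11, 164, 25], [11, 161, 24]]
232 [[12, 175, 27], [12, 172, 26], [11, 164, 26], [11, 161, 26]]
233 [[12, 175, 29], [11, 172, 27], [11, 164, 27], [12, 161, 28]]
234 [[11, 175, 29], [11, 172, 28], [11, 164, 27], [12, 161, 29]]
235 [[12, 174, 31], [12, 172, 31], [11, 164, 30], [11, 161, 30]]
[11, 168, -7.3] [321.1 213.2]
[11, 168, -3] [321.1 215.4]
[-9, 168, -7.3] [321.2 238.8]
w2 cam [ 82. 182. 231.] fwd [-0.294  0.002 -0.956]
224 [[-16, 193, -5], [-16, 188, -6], [-16, 177, -5], [-15, 172, -3]]
225 [[-17, 193, -5], [-17, 188, -4], [-17, 177, -5], [-16, 172, -3]]
226 [[-18, 1
[... 851 characters left out ...]
26 [[-70, 170, -42], [-70, 163, -42], [-69, 145, -41], [-69, 138, -41]]
227 [[-70, 170, -40], [-71, 163, -41], [-71, 145, -40], [-71, 138, -41]]
228 [[-71, 170, -39], [-72, 163, -39], [-72, 145, -40], [-71, 138, -39]]
229 [[17, 161, 167], [17, 158, 166], [17, 150, 167], [17, 147, 167]]
230 [[17, 161, 168], [16, 158, 168], [17, 150, 169], [17, 147, 169]]
231 [[17, 161, 169], [17, 158, 170], [17, 150, 169], [17, 147, 170]]
232 [[17, 161, 172], [17, 158, 171], [17, 150, 171], [17, 147, 172]]
233 [[17, 161, 172], [87, 154, 327], [16, 150, 172], [17, 147, 173]]
234 [[17, 160, 174], [17, 158, 174], [17, 150, 174], [17, 147, 174]]
235 [[17, 160, 177], [16, 158, 175], [17, 150, 175], [16, 147, 175]]
```

View pics/s3.png

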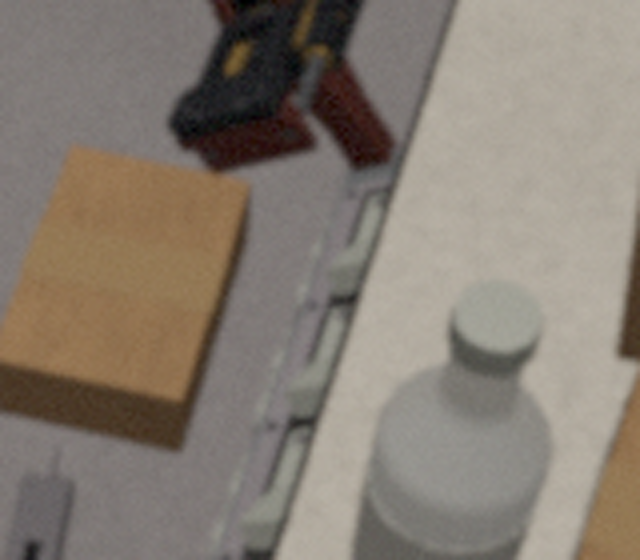

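The scene crop shows the fingertip at crop (370,162), i.e. pixel (372,120), near the raceway's left end. I'll compare that with the projected TCP.

Run:
```python
from h import *
c=load("s3.npz");P=(pts(c)-O)@B*1e3
for b in ([11,168,-7],[-9,168,-7],[11,168,20],[-9,168,20],[11,155,-7],[-9,155,-7],[11,155,20],[-9,155,20],[-20,175,-3],[20,175,-3]):
    X=c["R"]@(O+B@np.array(b)/1e3)+c["t"];uv=c["camera_matrix"]@X;uv=uv[:2]/uv[2];print(b,uv.round(1),"crop",((uv-[280,80])*4).round(0))
im=c["image"].astype(int);m=(im[...,0]>im[...,1]+20)&(im[...,0]<110);
for v in range(108,126):print(v,[(u,P[v,u].round(0).astype(int).tolist(),im[v,u].tolist()) for u in (368,371,374)])
```

```text
[11, 168, -7] [383.4 126.6] crop [414. 186.]
[-9, 168, -7] [375.8 128.2] crop [383. 193.]
[11, 168, 20] [377.9 118.4] crop [392. 153.]
[-9, 168, 20] [370.2 120.2] crop [361. 161.]
[11, 155, -7] [382.1 130.8] crop [408. 203.]
[-9, 155, -7] [374.5 132.4] crop [378. 210.]
[11, 155, 20] [376.5 122.6] crop [386. 170.]
[-9, 155, 20] [368.8 124.4] crop [355. 177.]
[-20, 175, -3] [371.7 125.7] crop [367. 183.]
[20, 175, -3] [386.8 122.4] crop [427. 169.]
108 [(368, [13, 157, 63], [59, 32, 29]), (371, [13, 166, 54], [53, 23, 20]), (374, [14, 173, 47], [95, 81, 77])]
109 [(368, [11, 157, 60], [55, 28, 27]), (371, [13, 164, 53], [58, 31, 25]), (374, [13, 172, 45], [79, 62, 59])]
110 [(368, [11, 156, 59], [49, 26, 23]), (371, [13, 161, 53], [57, 26, 22]), (374, [13, 170, 44], [67, 42, 41])]
111 [(368, [9, 156, 56], [40, 14, 21]), (371, [13, 159, 52], [59, 29, 27]), (374, [11, 172, 40], [65, 40, 36])]
112 [(368, [5, 159, 51], [45, 21, 16]), (371, [12, 158, 50], [52, 23, 17]), (374, [9, 171, 37], [57, 31, 27])]
113 [(368, [6, 156, 51], [44, 26, 23]), (371, [11, 159, 47], [51, 30, 21]), (374, [13, 
[... 697 characters left out ...]
0 [(368, [-8, 160, 29], [44, 32, 27]), (371, [1, 158, 29], [41, 23, 19]), (374, [9, 156, 28], [45, 27, 27])]
121 [(368, [-7, 158, 28], [62, 52, 48]), (371, [-2, 159, 25], [55, 44, 39]), (374, [6, 158, 24], [73, 66, 66])]
122 [(368, [-11, 160, 23], [77, 70, 72]), (371, [-26, 189, -4], [76, 73, 75]), (374, [-19, 189, -6], [90, 90, 90])]
123 [(368, [-35, 190, -5], [90, 90, 90]), (371, [-25, 186, -4], [89, 90, 90]), (374, [-16, 183, -4], [100, 99, 99])]
124 [(368, [-33, 185, -4], [96, 97, 98]), (371, [-25, 183, -4], [101, 102, 102]), (374, [-17, 182, -5], [109, 107, 108])]
125 [(368, [-34, 183, -5], [103, 102, 104]), (371, [-22, 177, -2], [110, 107, 106]), (374, [-13, 175, -2], [116, 111, 112])]
```

Both cameras put the shut fingertips about 28 mm short of the reported TCP, so they are about 25 mm above the plate. That fits the lack of contact, so I'll keep lowering and watch the force.

Call:
apply_moves --motion '[[[0.14,-0.01,-0.2],[0,0,0],0],[[0.29,-0.02,-0.41],[0,0,0],0],[[0.43,-0.03,-0.61],[0,0,0],0],[[0.57,-0.04,-0.82],[0,0,0],0],[[0.72,-0.05,-1.02],[0,0,0],0],[[0.86,-0.05,-1.23],[0,0,0],0],[[0.97,-0.06,-1.39],[0,0,0],0],[[1.08,-0.07,-1.55],[0,0,0],0],[[1.08,-0.07,-1.55],[0,0,0],0],[[1.08,-0.07,-1.55],[0,0,0],0]]'

```text
t: 7.35
position: [0.6374, 0.2629, 0.0519]
eef_rot: [0.01, 0.954, -0.031, 0.299]
contact_force: [0.0, -0.2, 0.2]
opening: 0.0003
finger_force: 0.0
```

Run:
```python
from h import *;from plant import observe,camera
st(observe())
c=camera("wrist");P=(pts(c)-O)@B*1e3
for v in range(226,232):print(v,[P[v,u].round(1).tolist() for u in (315,328)])
```

```text
t 7.35 bank mm [  0.8 167.7 -26.3] turn deg [-0.01 -0.13  0.07] F bank [ 0.11 -0.19  0.13] q [ 0.51 -0.1   1.8  -0.39  0.95  2.3 ] open 0.0003
226 [[11.0, 171.8, -2.9], [11.3, 163.6, -2.1]]
227 [[10.0, 171.9, -3.7], [10.6, 163.6, -2.4]]
228 [[10.4, 171.8, -1.1], [9.6, 163.6, -2.9]]
229 [[11.5, 171.7, 2.9], [11.2, 163.7, 2.1]]
230 [[11.7, 171.7, 4.8], [11.6, 163.8, 4.7]]
231 [[11.5, 171.6, 6.0], [11.4, 163.8, 5.6]]
```

The tip now shows at about z=+2 against the plate at −2.9, so the gap is 4–5 mm. A short touch will confirm it.

Call:
apply_moves --motion '[[[0.06,0,-0.08],[0,0,0],0],[[0.11,-0.01,-0.16],[0,0,0],0],[[0.17,-0.01,-0.25],[0,0,0],0],[[0.2,-0.01,-0.29],[0,0,0],0],[[0.23,-0.01,-0.33],[0,0,0],0],[[0.26,-0.02,-0.37],[0,0,0],0],[[0.29,-0.02,-0.41],[0,0,0],0],[[0.29,-0.02,-0.41],[0,0,0],0],[[0.29,-0.02,-0.41],[0,0,0],0],[[0.29,-0.02,-0.41],[0,0,0],0]]'

```text
t: 8.4
position: [0.6396, 0.2628, 0.0487]
eef_rot: [0.01, 0.954, -0.031, 0.299]
contact_force: [-10.9, -2.3, 7.0]
opening: 0.0002
finger_force: 6.3
```

```bash
python3 -c "
from h import *;from plant import observe
st(observe())"
```

```text
t 8.4 bank mm [  0.7 167.7 -30.2] turn deg [-0.01 -0.17  0.09] F bank [-4.78 -2.98 11.9 ] q [ 0.51 -0.09  1.8  -0.39  0.95  2.3 ] open 0.0002
```

Touched: contact force 12 N with the TCP reading at −30. I'll raise 4 mm and drag.

Call:
apply_moves --motion '[[[-0.15,0.01,0.2],[0,0,0],0],[[-0.29,0.02,0.41],[0,0,0],0],[[-0.33,-0.58,0.41],[0,0,0],0],[[-0.37,-1.18,0.41],[0,0,0],0],[[-0.4,-1.78,0.41],[0,0,0],0],[[-0.44,-2.38,0.41],[0,0,0],0],[[-0.48,-2.97,0.41],[0,0,0],0],[[-0.52,-3.57,0.41],[0,0,0],0],[[-0.55,-4.17,0.41],[0,0,0],0],[[-0.59,-4.77,0.41],[0,0,0],0]]'

```text
t: 9.4
position: [0.6346, 0.215, 0.0525]
eef_rot: [0.009, 0.953, -0.03, 0.3]
contact_force: [-0.9, 0.9, 0.8]
opening: 0.0006
finger_force: 0.4
```

```bash
python3 -c "
from h import *;from plant import observe
st(observe())"
```

```text
t 9.4 bank mm [  1.3 119.8 -25.9] turn deg [-0.07 -0.08  0.05] F bank [-0.34  0.8   1.17] q [ 0.43 -0.18  1.87 -0.34  0.93  2.19] open 0.0006
```

Call:
apply_moves --motion '[[[-0.03,-0.5,0],[0,0,0],0],[[-0.06,-1.0,0],[0,0,0],0],[[-0.09,-1.5,0],[0,0,0],0],[[-0.13,-2.0,0],[0,0,0],0],[[-0.16,-2.5,0],[0,0,0],0],[[-0.19,-3.0,0],[0,0,0],0],[[-0.22,-3.5,0],[0,0,0],0],[[-0.25,-4.0,0],[0,0,0],0],[[-0.28,-4.5,0],[0,0,0],0],[[-0.31,-5.0,0],[0,0,0],0]]'

```text
t: 10.4
position: [0.6313, 0.1645, 0.0519]
eef_rot: [0.01, 0.954, -0.031, 0.299]
contact_force: [-0.1, 0.6, -0.2]
opening: 0.0004
finger_force: 0.0
```

```bash
cat >> h.py <<'E'
def rockers():
    from plant import camera
    for nm in ("wrist","top"):
        c=camera(nm);P=(pts(c)-O)@B*1e3;r=[]
        for yc in (126,42,-42,-126,-266):
            q=[]
            for sg in (1,-1):
                m=(c["depth"]>0)&(abs(P[...,0]-3)<12)&(abs(P[...,1]-yc-sg*24-1)<8)&(abs(P[...,2])<25);q.append((int(m.sum()),round(float(np.median(P[m][:,2])),1) if m.sum()>5 else None))
            r.append(q)
        print(nm,"z of left/right halves",r)
E
python3 -c "
from h import *;from plant import observe
st(observe());rockers()"
```

```text
t 10.4 bank mm [  0.8  69.2 -26.3] turn deg [-0.01 -0.13  0.07] F bank [-0.24  0.61 -0.06] q [ 0.33 -0.25  1.93 -0.28  0.91  2.07] open 0.0004
wrist z of left/right halves [[(1154, 10.3), (848, -2.4)], [(672, 9.2), (1119, 9.8)], [(852, -2.4), (1353, 9.8)], [(877, -2.4), (0, None)], [(0, None), (0, None)]]
top z of left/right halves [[(87, 11.7), (74, -1.5)], [(60, 8.0), (76, 10.1)], [(83, -0.5), (73, 11.0)], [(84, -1.1), (83, 10.1)], [(79, -0.9), (89, 10.2)]]
```

sw1 is off and sw2–4 are still on. Continuing the drag.

Call:
apply_moves --motion '[[[-0.04,-0.6,0],[0,0,0],0],[[-0.08,-1.2,0],[0,0,0],0],[[-0.11,-1.8,0],[0,0,0],0],[[-0.15,-2.4,0],[0,0,0],0],[[-0.19,-3.0,0],[0,0,0],0],[[-0.23,-3.6,0],[0,0,0],0],[[-0.26,-4.2,0],[0,0,0],0],[[-0.3,-4.8,0],[0,0,0],0],[[-0.34,-5.4,0],[0,0,0],0],[[-0.38,-6.0,0],[0,0,0],0]]'

```text
t: 11.5
position: [0.6274, 0.1043, 0.0518]
eef_rot: [0.01, 0.954, -0.031, 0.299]
contact_force: [-0.2, -0.1, -0.4]
opening: 0.0002
finger_force: 0.0
```

Call:
apply_moves --motion '[[[-0.03,-0.5,0],[0,0,0],0],[[-0.06,-1.0,0],[0,0,0],0],[[-0.09,-1.5,0],[0,0,0],0],[[-0.13,-2.0,0],[0,0,0],0],[[-0.13,-2.1,0],[0,0,0],0],[[-0.13,-2.1,0],[0,0,0],0],[[-0.13,-2.1,0],[0,0,0],0],[[-0.13,-2.1,0],[0,0,0],0],[[-0.13,-2.1,0],[0,0,0],0],[[-0.13,-2.1,0],[0,0,0],0]]'

```text
t: 12.5
position: [0.6262, 0.0842, 0.0519]
eef_rot: [0.01, 0.954, -0.03, 0.299]
contact_force: [-0.8, 0.2, 0.1]
opening: 0.0
finger_force: 0.0
```

```bash
python3 -c "
from h import *;from plant import observe
st(observe());rockers()"
```

```text
t 12.5 bank mm [  0.7 -11.4 -26.3] turn deg [-0.01 -0.13  0.06] F bank [-0.6   0.19  0.51] q [ 0.15 -0.35  2.01 -0.16  0.89  1.85] open 0.0
wrist z of left/right halves [[(1380, 10.4), (865, -2.3)], [(1147, 10.4), (855, -2.3)], [(689, 2.1), (1126, 9.9)], [(863, -2.3), (1364, 9.9)], [(0, None), (0, None)]]
top z of left/right halves [[(81, 11.7), (78, -1.2)], [(80, 11.8), (81, -1.2)], [(77, 0.6), (72, 10.2)], [(84, -1.1), (86, 10.2)], [(77, -0.9), (88, 9.7)]]
```

Rockers 1 and 2 are off, 3 and 4 on. Next I'll go from y=−11 to about −170 at 6 mm per row.

Call:
apply_moves --motion '[[[-0.04,-0.6,0],[0,0,0],0],[[-0.08,-1.2,0],[0,0,0],0],[[-0.11,-1.8,0],[0,0,0],0],[[-0.15,-2.4,0],[0,0,0],0],[[-0.19,-3.0,0],[0,0,0],0],[[-0.23,-3.6,0],[0,0,0],0],[[-0.26,-4.2,0],[0,0,0],0],[[-0.3,-4.8,0],[0,0,0],0],[[-0.34,-5.4,0],[0,0,0],0],[[-0.38,-6.0,0],[0,0,0],0]]'

```text
t: 13.6
position: [0.6223, 0.0234, 0.0518]
eef_rot: [0.01, 0.954, -0.031, 0.299]
contact_force: [0.7, 0.4, 0.1]
opening: 0.0004
finger_force: 0.0
```

Call:
apply_moves --motion '[[[-0.03,-0.5,0],[0,0,0],0],[[-0.06,-1.0,0],[0,0,0],0],[[-0.09,-1.5,0],[0,0,0],0],[[-0.13,-2.0,0],[0,0,0],0],[[-0.13,-2.1,0],[0,0,0],0],[[-0.13,-2.1,0],[0,0,0],0],[[-0.13,-2.1,0],[0,0,0],0],[[-0.13,-2.1,0],[0,0,0],0],[[-0.13,-2.1,0],[0,0,0],0],[[-0.13,-2.1,0],[0,0,0],0]]'

```text
t: 14.6
position: [0.6211, 0.0032, 0.0519]
eef_rot: [0.01, 0.954, -0.03, 0.299]
contact_force: [0.9, 0.1, 0.5]
opening: 0.0003
finger_force: 0.0
```

```bash
python3 -c "
from h import *;from plant import observe
st(observe());rockers()"
```

```text
t 14.6 bank mm [  0.8 -92.5 -26.3] turn deg [-0.01 -0.13  0.06] F bank [ 1.01  0.21 -0.1 ] q [-0.04 -0.4   2.05 -0.02  0.89  1.6 ] open 0.0003
wrist z of left/right halves [[(0, None), (859, -2.2)], [(1370, 10.5), (864, -2.2)], [(1137, 10.5), (854, -2.2)], [(694, -1.7), (1124, 9.9)], [(866, -2.2), (347, 6.9)]]
top z of left/right halves [[(80, 11.9), (78, -1.0)], [(79, 11.5), (80, -1.5)], [(77, 12.1), (80, -1.1)], [(70, 0.1), (88, 10.6)], [(80, -0.9), (88, 10.5)]]
```

Call:
apply_moves --motion '[[[-0.04,-0.6,0],[0,0,0],0],[[-0.08,-1.2,0],[0,0,0],0],[[-0.11,-1.8,0],[0,0,0],0],[[-0.15,-2.4,0],[0,0,0],0],[[-0.19,-3.0,0],[0,0,0],0],[[-0.23,-3.6,0],[0,0,0],0],[[-0.28,-4.4,0],[0,0,0],0],[[-0.33,-5.2,0],[0,0,0],0],[[-0.38,-6.0,0],[0,0,0],0],[[-0.43,-6.8,0],[0,0,0],0]]'

```text
t: 15.7
position: [0.6167, -0.0659, 0.0518]
eef_rot: [0.01, 0.954, -0.031, 0.299]
contact_force: [0.2, -0.5, -0.2]
opening: 0.0006
finger_force: 0.0
```

```bash
python3 -c "
from h import *;from plant import observe
st(observe());rockers()"
```

```text
t 15.7 bank mm [   0.6 -161.8  -26.3] turn deg [ 0.   -0.14  0.08] F bank [ 0.11 -0.49 -0.28] q [-0.21 -0.4   2.05  0.11  0.9   1.38] open 0.0006
wrist z of left/right halves [[(0, None), (0, None)], [(0, None), (870, -2.2)], [(1335, 10.5), (859, -2.1)], [(1099, 10.6), (744, -2.0)], [(874, -2.1), (1335, 10.0)]]
top z of left/right halves [[(77, 11.8), (76, -1.2)], [(80, 11.6), (81, -1.3)], [(75, 11.8), (82, -1.2)], [(81, 11.8), (77, -1.3)], [(81, -1.3), (86, 10.3)]]
```

All four are off and the fifth is still on. Lifting away along the normal.

Call:
apply_moves --motion '[[[-0.6,0,0.8],[0,0,0],0],[[-1.4,0.1,2],[0,0,0],0],[[-2.5,0.2,3.5],[0,0,0],0],[[-3.5,0.2,5],[0,0,0],0],[[-4.9,0.3,7],[0,0,0],0],[[-6,0.4,8.5],[0,0,0],0],[[-7,0.4,10],[0,0,0],0],[[-8,0.4,11],[0,0,0],0],[[-8,0.4,11],[0,0,0],0],[[-8,0.4,11],[0,0,0],0]]'

```text
t: 16.8
position: [0.5368, -0.0608, 0.1624]
eef_rot: [0.01, 0.953, -0.03, 0.3]
contact_force: [-0.2, 0.5, -0.2]
opening: 0.0004
finger_force: 0.0
```

Run:
```python
from h import *;from plant import observe,camera
st(observe());rockers()
a=load("top0.npz")["image"].astype(int);b=camera("top")["image"];cv2.imwrite("pics/t9.png",b[...,::-1])
```

```text
t 16.8 bank mm [  -1.4 -161.7  110.2] turn deg [ 0.01 -0.06  0.06] F bank [-0.31  0.47 -0.03] q [-0.25 -0.71  2.05  0.11  1.2   1.38] open 0.0004
wrist z of left/right halves [[(468, 10.5), (312, -2.0)], [(432, 10.6), (316, -2.0)], [(391, 10.6), (315, -2.1)], [(357, 10.9), (319, -2.1)], [(306, -2.2), (400, 9.8)]]
top z of left/right halves [[(82, 11.5), (75, -1.1)], [(86, 11.9), (83, -1.0)], [(81, 11.9), (83, -1.3)], [(78, 11.9), (80, -0.7)], [(82, -0.7), (92, 10.1)]]
```

View pics/t9.png

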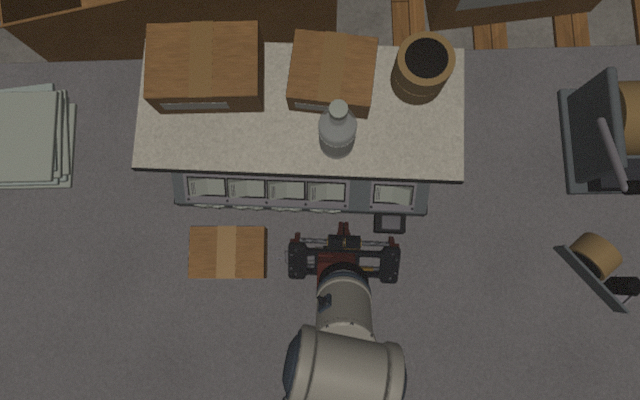

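The top view shows four rockers off and the fifth at (394,195) on. The carton at (228,252) and the bottle at (337,130) have not moved. The hand is clear at (344,260) and hides the cutter, but it stayed well above it.

```bash
python3 -c "
from plant import close_job
print(close_job())"
```

```text
the job is handed in; nothing more can be done
None
```

The four row rockers were switched off left to right in one drag, the fifth is still on, the hand is clear and the job is handed in; the carton and bottle have not moved, and the cutter was hidden in the last picture but nothing went near it.

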